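Pin the clamp bar of a board nest

ROBOT

A 7-joint arm with a two-finger parallel gripper is mounted at the origin on the work surface. World frame = base frame: x ahead of the robot, y to its left, z up, the work surface at z = 0. Lengths are in m, angles in rad, forces in N, time in s.
With the tool pointing down it reaches from about 0.425 to 0.925 m from the base axis. Payload 6.8 kg.
Tool frame: the origin (TCP) lies on the mounting face of the last link; the fingertips stand 173 mm ahead of it and the grasp point (between the pads) lies 155 mm ahead of it (grip_point_offset is the distance from the TCP to the grasp point, in m); x points along the fingers, z is the direction in which the jaws open and shut, and the axes are right-handed (so a half turn about x gives the same grasp; the last joint's range is limited). The gripper opens to 85 mm and grips with 20 to 120 N. Pads are 22 mm wide; open, the fingers measure 114 mm over their backs; the gripper's body (76 mm by 85 mm) begins 54 mm behind the grasp point. The pads swing forward as they close: fully open they stand 13 mm farther back than shut.
Start: joints at [-1.243, 0.477, 0.022, 1.555, -0.011, 1.109, -0.083], TCP at [0.285, 0.612, 0.405] pointing down, gripper open.
Joint ranges: [-2.96, 2.96], [-0.34, 2.1], [-1.41, 1.46], [0.24, 2.44], [-1.37, 4.51], [0.17, 1.92], [-2.96, 2.96]. Speed limits (rad/s): [2.39, 2.39, 3.14, 3.14, 3.14, 3.14, 3.14].

INTERFACE

Orientations are given as a rotation vector (axis times angle).
In Python, from bench import * gives the robot as it stands. The module is installed in compiled form; this text tells all that it offers.
- The arm moves only by the tool servo_tool, never from a script. Its argument "motion" is a list of rows, each a list of 5 numbers: the shift along the tool's x, y, z in m, then the turn about the tool's x in degrees, then the gripper command: -1 is fully open, 1 is shut, values between are in proportion. In form: [[dx, dy, dz, turn, fingers], ...]. A call has 1 to 8 rows; each row is the pose to reach, as a shift and turn from the pose measured when the call began, along the tool's axes at that moment; what a row does not reach only later rows make up. A row lasts 1/10 s, in which the tool goes at most 50 mm and 8.59 degrees, less where a joint would pass 70% of its speed; a pose out of reach is approached as far as the arm can. A call with a gripper value outside its range is refused whole. The fingers move at their own pace and stop on an object; "force" is the grip in N (left out, the last holds). Time passes only in rows, so rows that repeat a pose let the fingers close. It gives the time, the measured TCP pose, the force and the opening at its end, in the units of the state.
- get_obs(): the state, without advancing time (a new reading comes with each control period).
- grab_frame(name): name is "scene" or "side" or "wrist"; returns the picture (384x512x3 uint8, red, green, blue); there is no depth.
- camera_params(name): a dict with "mtx" (3x3 intrinsics, pixels), "D" ([k1, k2, p1, p2, k3] as OpenCV has them; the pictures are not rectified), "world_to_cam" (4x4, takes a point from world to camera coordinates); the wrist camera has in their place "T_tool_cam" (4x4, takes a point from camera to tool coordinates, whose origin is the TCP and whose axes are the tool frame's). Camera axes: x right, y down, z forward; pixel columns grow to the right and rows downward; lengths in m; the calibration is good to about 2 mm. A picture is of the moment at which its call begins: read the wrist's pose just before it. camera_params takes no time and is no camera call.
- hand_in(): hands the job in, once; it reports no verdict.
The state is a dict: "clock": time; "joints": joint angles; "qvel": joint speeds; "tau": joint torques, N m; "tcp_pos": TCP position; "orientation": TCP orientation; "contact_force": force on the tool from outside, world axes, zero at the start; "moment": the same for the moment, N m; "grip_width": finger opening in m.
Only numpy, scipy, OpenCV 4.12 (cv2) and the standard library are available. Lean on these libraries where they do the work, as an engineer would, in place of code of your own. Each camera call takes 0.05 s, during which the arm holds its last target. There are 200 camera calls.

TASK

Pin the sprung clamp bar shut against the hexagonal board: put the long clevis pin from the pin stand into the fork, and push the bar in gently, without forcing it, until the pin goes down through the bar's hole as well and its collar sits fully down on the fork. Leave the pin there, upright, and let go of everything; do not touch the board, and leave the short ball-head pin and the violet lifting frame where they are.

Things in the scene. Friction and masses are not known exactly. Their poses are not given: they have to be found in the camera images.
- nest: Fixed aluminium base plate of the board nest, 260 (x) x 350 (y) x 20 mm; it carries board, clamp bar and fork. Origin: centre of its underside, on the table. z up; x points from the clamp bar towards the board: the way the bar is pushed shut
- board: Hexagonal green circuit board on a copper plate, 165 mm across its flats, fixed in the nest; not to be touched. Origin: centre of its underside, 54 mm above the table; its top is 11 mm higher, with parts up to 18 mm
- clamp_bar: Steel bar, 30 mm wide, 16 thick, top 70 mm above the table, swinging level about a post (96 mm tall). Origin: on the hinge axis, bar's underside; the bar runs to -y. 230 mm out, a wider plate with a 19 mm upright hole lies in the fork's gap. A spring holds the bar off the board, its hole 18 to 28 mm short of the fork's; it can also go 3 to 13 mm too far. It springs back when let go unless pinned
- push_tab (a point): Upright steel tab on the bar, 60 mm wide along the bar, 6 mm thick, 70 to 105 mm above the table. This point: middle of its flat outer face (away from the board), 87 mm up, 125 mm from the hinge axis, 105 mm from the bar's hole. Its x points square into the face. Moving the bar takes 9 to 16 N here; where the holes meet must be felt: the pin drops and the bar stops dead; over 30 N bends the pin
- fork_hole (a point): Steel fork bolted to the nest in slots: up to 5 mm either way along the nest's x. This point: centre of the 18 mm hole's mouth on its flat top, 102 mm above the table, z up. Upper lug 50 (x) x 72 (y) x 30 mm; below it a 20 mm gap for the bar's end, whose solid part closes the hole below at first; then the lower lug, 12 mm, with an 18 mm hole in line
- pin_grip (a point): Long steel clevis pin, 124 mm in all, 0.16 to 0.28 kg: on top a round grip, diameter 20, 44 mm tall; then a collar, diameter 30, 6 mm thick; then a shank, diameter 16, 74 mm long, its last 6 mm tapering to a 10 mm nose. This point: on the axis, 20 mm below the top, 104 mm above the nose; z along the axis to the top. At first it hangs upright in either hole of the pin stand
- pin_collar (a point): Centre of the underside of the clevis pin's collar, 30 mm below pin_grip, 74 mm above the nose; it lies on the fork's top when the pin is home. While the nose rests on the bar inside the fork it is 42 mm above the fork's top. Friction of the sprung bar may hold the pin part-way: pressing it home then takes up to about 15 N
- pin_stand: Fixed aluminium stand, 140 (x) x 60 (y) mm, 90 mm tall, with two 19 mm holes at x = -40 and x = +40 mm in its top plate. Origin: centre of its underside, on the table; z up
- ball_pin: Short pin in the other hole of the stand, with a 30 mm black ball on top (its top 43 mm above the stand) and a 40 mm shank: too short for the job, to be left. Origin: centre of the underside of its collar
- lift_frame: Violet three-legged lifting frame, about 155 x 140 x 143 mm, loose on the table, to be left. Origin: centre of its underside
Mind the look-alikes: they are no part of the job. Leave any orange look-alike of the part that bears pin_grip alone.

How it is judged:
By the outcome, as a careful person would: the job done as asked, in the order asked, and still so for the second after the job is handed in, with the robot touching nothing.
It also fails if it takes over 72 s, if anything falls off the work surface, if the arm or the gripper's body presses on something with over 40 N, if the wrist force passes 120 N, or if a joint passes its speed limit or range.

## Working session

There is one attempt and no reset: what is moved stays moved. The work goes in short steps, Python scripts to look and compute and a tool call to move; the robot and the scene stay as the last step left them, time stands still between calls to the robot, and variables do not carry over. Pictures are saved under pics/ and viewed, about 8 in all and at most 12, crops included, and the job is handed in when it is done.

Besides the shell and the picture viewer there is one more tool, called after "Request:" in YAML: its name, and indented under it one key for each argument. servo_tool: Moves the arm, as the interface text tells. Its arguments: {"type":"object","properties":{"motion":{"type":"array","items":{"type":"array","items":{"type":"number"}}},"force":{"type":"number"}},"required":["motion"]}

```bash
mkdir -p pics
cat > h.py <<'E'
from bench import *
import numpy as np, cv2
from scipy.spatial.transform import Rotation as R
def st():
    o=get_obs(); print({k:np.round(o[k],3).tolist() for k in ("clock","joints","tcp_pos","orientation","contact_force","moment","grip_width")}); return o
def T(o):
    M=np.eye(4); M[:3,:3]=R.from_rotvec(o["orientation"]).as_matrix(); M[:3,3]=o["tcp_pos"]; return M
def snap(name,fn):
    o=get_obs(); im=grab_frame(name); p=camera_params(name)
    W=np.array(p["world_to_cam"]) if name!="wrist" else np.linalg.inv(T(o)@np.array(p["T_tool_cam"]))
    cv2.imwrite("pics/%s.png"%fn,im[:,:,::-1]); np.savez("pics/%s.npz"%fn,W=W,K=np.array(p["mtx"]),D=np.array(p["D"],float))
    return im
def ray(fn,uv):
    d=np.load("pics/%s.npz"%fn); n=cv2.undistortPoints(np.array([[uv]],float),d["K"],d["D"])[0,0]
    W=np.linalg.inv(d["W"]); return W[:3,3],W[:3,:3]@np.r_[n,1]
def onz(fn,uv,z):
    c,r=ray(fn,uv); return c+r*(z-c[2])/r[2]
def proj(fn,P):
    d=np.load("pics/%s.npz"%fn); W=d["W"]
    return cv2.projectPoints(np.atleast_2d(P).astype(float),cv2.Rodrigues(W[:3,:3])[0],W[:3,3],d["K"],d["D"])[0][:,0]
def totool(P,o=None):  # shift (tool axes) that brings grasp point to world P
    o=o or get_obs(); M=T(o); g=M[:3,3]+M[:3,0]*0.155; return M[:3,:3].T@(np.array(P)-g)
E
python3 - <<'E'
from h import *
o=st(); print(np.round(T(o)[:3,:3],2))
a=snap("scene","s0");b=snap("side","d0");c=snap("wrist","w0")
big=np.vstack([np.hstack([a,b])])
cv2.imwrite("pics/both.png",cv2.resize(big,(800,300),interpolation=cv2.INTER_AREA)[:,:,::-1])
for n in("scene","side"):print(np.round(camera_params(n)["world_to_cam"],3).tolist())
print(camera_params("wrist"))
E
```

```text
{'clock': 0.0, 'joints': [-1.243, 0.478, 0.022, 1.556, -0.011, 1.109, -0.083], 'tcp_pos': [0.285, 0.612, 0.404], 'orientation': [-0.884, 1.386, 0.882], 'contact_force': [-0.594, 0.625, -0.389], 'moment': [0.059, 0.005, 0.044], 'grip_width': 0.085}
[[-0.   -0.91  0.42]
 [-0.    0.42  0.91]
 [-1.   -0.   -0.  ]]
[[-0.766, 0.643, -0.02, 0.458], [0.385, 0.433, -0.815, -0.128], [-0.515, -0.632, -0.579, 1.41], [0.0, 0.0, 0.0, 1.0]]
[[-0.999, -0.035, 0.016, 0.573], [-0.038, 0.789, -0.613, 0.078], [0.009, -0.613, -0.79, 1.038], [0.0, 0.0, 0.0, 1.0]]
{'mtx': array([[318.8146909 ,   0.        , 262.15331786],
       [  0.        , 318.8146909 , 188.69425882],
       [  0.        ,   0.        ,   1.        ]]), 'D': array([0.0066771, 0.       , 0.       , 0.       , 0.       ]), 'T_tool_cam': array([[ 1.58335543e-04, -2.82945233e-01,  9.59136054e-01,
         3.01708484e-02],
       [-7.70037952e-05, -9.59136067e-01, -2.82945224e-01,
         7.24373369e-02],
       [ 9.99999985e-01, -2.90568305e-05, -1.73653187e-04,
        -4.31609597e-04],
       [ 0.00000000e+00,  0.00000000e+00,  0.00000000e+00,
         1.00000000e+00]])}
```

View pics/s0.png

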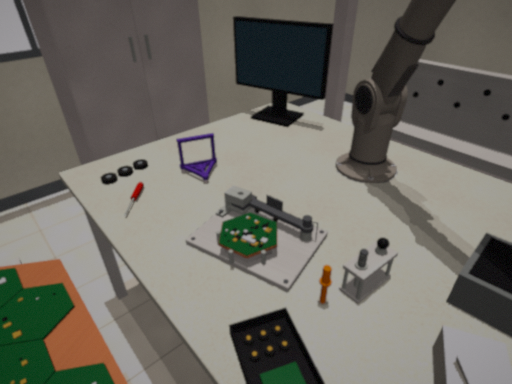

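View pics/d0.png

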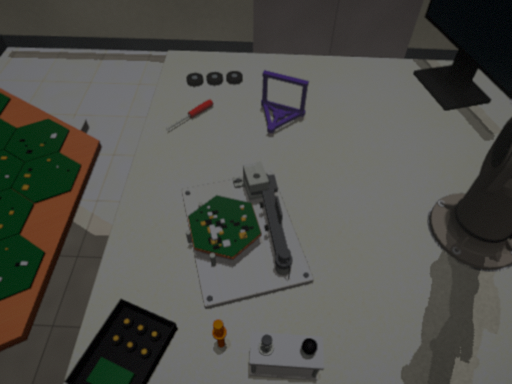

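The scene view shows the steel pin at (362,258) in the stand, the ball pin at (383,243), and the orange look-alike standing at (325,283). In the side view, the fork is at (256,178), the hinge post at (284,257), the long pin at (266,343), the ball pin at (310,347) and the orange one at (220,333). The grey pin in the stand is the target. I'll check it in an enlarged crop.

Run:
```python
from h import *
b=cv2.imread("pics/d0.png")
c1=cv2.resize(b[150:310,170:320],None,fx=3.7,fy=3.7,interpolation=cv2.INTER_CUBIC)[:592]
c2=cv2.resize(b[310:384,205:330],None,fx=2,fy=2,interpolation=cv2.INTER_CUBIC)
c=np.zeros((600,800,3),np.uint8);c[:c1.shape[0],:c1.shape[1]]=c1;c[0:148,555:800]=c2[:, :245]
a=cv2.imread("pics/s0.png");c3=cv2.resize(a[225:305,310:405],None,fx=2.5,fy=2.5,interpolation=cv2.INTER_CUBIC);c[160:360,555:555+237]=c3
c4=cv2.resize(a[180:270,215:320],None,fx=2.3,fy=2.3,interpolation=cv2.INTER_CUBIC);c[380:380+207,555:555+241]=c4
cv2.imwrite("pics/c1.png",c)
```

```text
Traceback (most recent call last):
ValueError: could not broadcast input array from shape (200,238,3) into shape (200,237,3)
```

Run:
```python
from h import *
b=cv2.imread("pics/d0.png");a=cv2.imread("pics/s0.png")
c=np.zeros((600,800,3),np.uint8)
def put(im,f,y,x):
    r=cv2.resize(im,None,fx=f,fy=f,interpolation=cv2.INTER_CUBIC)[:600-y,:800-x]; c[y:y+r.shape[0],x:x+r.shape[1]]=r
put(b[150:310,170:320],3.7,0,0);put(b[310:384,205:330],2,0,555);put(a[225:305,310:405],2.5,160,555);put(a[180:270,215:320],2.3,380,555)
cv2.imwrite("pics/c1.png",c)
```

```text
(no output)
```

View pics/c1.png

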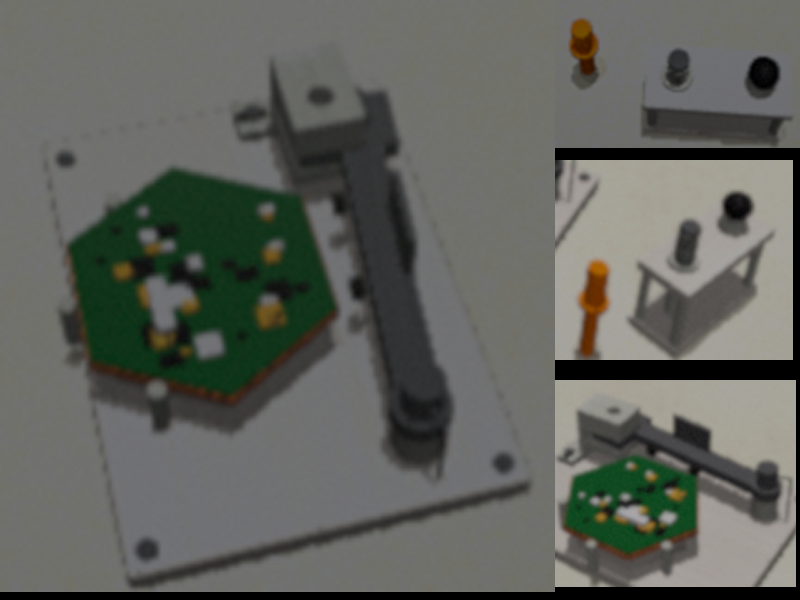

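```bash
cat >> h.py <<'E'
def tri(ob):
    A=np.zeros((3,3));b=np.zeros(3)
    for fn,uv in ob:
        c,r=ray(fn,uv);r/=np.linalg.norm(r);P=np.eye(3)-np.outer(r,r);A+=P;b+=P@c
    return np.linalg.solve(A,b)
E
python3 - <<'E'
from h import *
pr=lambda n,v:print(n,np.round(v,4))
pr("pin tri",tri([("d0",(266.5,337.5)),("s0",(363.2,251.4))]));pr(" side",onz("d0",(266.5,337.5),.14));pr(" scene",onz("s0",(363.2,251.4),.14))
pr("fork tri",tri([("d0",(256.5,176)),("s0",(241,193.5))]));pr(" side",onz("d0",(256.5,176),.102));pr(" scene",onz("s0",(241,193.5),.102))
pr("post side",onz("d0",(283.5,254),.096));pr("post scene",onz("s0",(215+(767-555)/2.3,180+(465-380)/2.3),.096))
f=lambda x,y:(170+x/3.7,150+y/3.7)
for p in((65,158),(503,463),(147,549)):pr("bolt",onz("d0",f(*p),.02))
pr("frame base",onz("d0",(283,115),0)); pr("ball",onz("d0",(310,345),.118))
o=get_obs();pr("pin shift",totool([*onz("d0",(266.5,337.5),.14)[:2],.12]))
E
```

```text
pin tri [0.546  0.3541 0.1378]
 side [0.5463 0.3534 0.14  ]
 scene [0.5484 0.3568 0.14  ]
fork tri [ 0.5793 -0.0678  0.1017]
 side [ 0.5794 -0.0683  0.102 ]
 scene [ 0.5797 -0.0665  0.102 ]
post side [0.5114 0.1524 0.096 ]
post scene [0.5065 0.1462 0.096 ]
bolt [ 0.7657 -0.0708  0.02  ]
bolt [0.4535 0.1628 0.02  ]
bolt [0.6725 0.2302 0.02  ]
frame base [ 0.5034 -0.4305  0.    ]
ball [0.4647 0.3567 0.118 ]
pin shift [ 0.1292 -0.346  -0.1234]
```

The grey pin with the collar stands in the stand next to the black ball pin, and the orange one stands free on the table. So the grey pin at about (0.547, 0.355) is the one to take. The fork hole is at about (0.5795, -0.067), and nest x is turned about 17° from world x. Next I go above the pin for a close look.

Request:
servo_tool:
  motion:
    - [0, -0.04, -0.015, 0, -1]
    - [0, -0.085, -0.03, 0, -1]
    - [0, -0.13, -0.046, 0, -1]
    - [0, -0.175, -0.062, 0, -1]
    - [0, -0.22, -0.078, 0, -1]
    - [0, -0.265, -0.094, 0, -1]
    - [0, -0.31, -0.11, 0, -1]
    - [0.02, -0.346, -0.123, 0, -1]

```text
clock: 0.95
tcp_pos: [0.5494, 0.3518, 0.3866]
orientation: [-0.881, 1.381, 0.879]
contact_force: [1.1, 0.5, -0.8]
grip_width: 0.085
```

Request:
servo_tool:
  motion:
    - [0, 0, 0, 0, -1]
    - [0, 0, 0, 0, -1]

```text
clock: 1.15
tcp_pos: [0.5503, 0.3504, 0.386]
orientation: [-0.879, 1.383, 0.876]
contact_force: [-0.4, 0.2, 0.7]
grip_width: 0.0854
```

Run:
```python
from h import *
o=st();snap("wrist","w1")
print(proj("w1",[[.547,.355,.14],[.547,.355,.09],[.465,.357,.118]]), totool([.547,.355,.12]))
```

```text
{'clock': 1.15, 'joints': [-0.747, 0.456, 0.116, 1.64, -0.057, 1.046, 0.515], 'tcp_pos': [0.55, 0.35, 0.386], 'orientation': [-0.879, 1.383, 0.876], 'contact_force': [-0.365, 0.203, 0.734], 'moment': [0.009, -0.022, -0.011], 'grip_width': 0.085}
[[266.17697271 192.77216608]
 [265.38301225 175.40267791]
 [219.12923344  82.20486971]] [0.11146164 0.00385711 0.00089045]
```

View pics/w1.png

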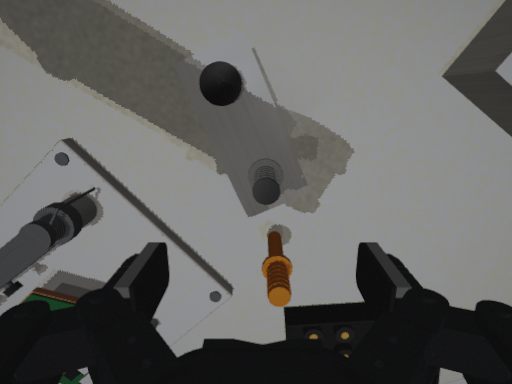

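The pin top is at (266,191), against a predicted (266,193), so the position agrees to about 1 mm. The ball pin is at (220,83), and the orange pin's top is at (279,296). I'll check the clearance to the orange pin before going down.

Run:
```python
from h import *
P=tri([("d0",(218.5,322.5)),("s0",(327.2,267)),("w1",(279,296))]);print(P,totool(P),totool([.547,.355,.12]))
print(onz("w1",(266,191),.14),tri([("w1",(266,191)),("d0",(266.5,337.5)),("s0",(363.2,251.4))]))
```

```text
[0.6376946  0.32452804 0.12484681] [ 0.1069004  -0.09120994  0.01179892] [0.11146164 0.00385711 0.00089045]
[0.54575693 0.35544359 0.14      ] [0.54622045 0.35464461 0.13827054]
```

Request:
servo_tool:
  motion:
    - [0.03, 0.005, 0, 0, -1]
    - [0.065, 0.005, 0, 0, -1]
    - [0.095, 0.005, 0, 0, -1]
    - [0.111, 0.005, 0, 0, -1]
    - [0.111, 0.005, 0, 0, -1]
    - [0.111, 0.005, 0, 0, -1]

```text
clock: 1.8
tcp_pos: [0.5449, 0.3556, 0.2765]
orientation: [-0.881, 1.38, 0.881]
contact_force: [0.4, -0.2, 0.6]
grip_width: 0.0856
```

Request:
servo_tool:
  motion:
    - [0, 0, 0, 0, 1]
    - [0, 0, 0, 0, 1]
    - [0, 0, 0, 0, 1]
    - [0, 0, 0, 0, 1]
    - [0, 0, 0, 0, 1]
    - [0, 0, 0, 0, 1]
    - [0, 0, 0, 0, 1]
    - [0, 0, 0, 0, 1]
  force: 50

```text
clock: 2.6
tcp_pos: [0.5451, 0.3555, 0.2771]
orientation: [-0.881, 1.379, 0.881]
contact_force: [-1.2, -0.8, 4.6]
grip_width: 0.0187
```

Request:
servo_tool:
  motion:
    - [-0.02, 0, 0, 0, 1]
    - [-0.05, 0, 0, 0, 1]
    - [-0.085, 0, 0, 0, 1]
    - [-0.115, 0, 0, 0, 1]
    - [-0.135, 0, 0, 0, 1]
    - [-0.135, 0, 0, 0, 1]
    - [-0.135, 0, 0, 0, 1]

```text
clock: 3.3
tcp_pos: [0.5442, 0.355, 0.411]
orientation: [-0.881, 1.38, 0.881]
contact_force: [-0.6, -0.6, -2.6]
grip_width: 0.0187
```

Run:
```python
from h import *
o=st();print(totool([.5795,-.0675,.25]))
```

```text
{'clock': 3.3, 'joints': [-0.76, 0.429, 0.117, 1.621, -0.054, 1.09, 0.505], 'tcp_pos': [0.544, 0.355, 0.411], 'orientation': [-0.881, 1.38, 0.881], 'contact_force': [-0.558, -0.591, -2.636], 'moment': [0.003, 0.057, -0.006], 'grip_width': 0.019}
[ 0.0051845  -0.21046479 -0.36837569]
```

Request:
servo_tool:
  motion:
    - [0, -0.01, -0.02, 0, 1]
    - [0, -0.03, -0.055, 0, 1]
    - [0, -0.053, -0.092, 0, 1]
    - [0, -0.075, -0.13, 0, 1]
    - [0, -0.097, -0.168, 0, 1]
    - [0, -0.119, -0.206, 0, 1]
    - [0, -0.141, -0.244, 0, 1]
    - [0, -0.16, -0.28, 0, 1]

```text
clock: 4.1
tcp_pos: [0.5699, 0.0314, 0.4081]
orientation: [-0.88, 1.384, 0.881]
contact_force: [1.4, -0.1, -1.2]
grip_width: 0.0186
```

Run:
```python
from h import *
o=st();print(totool([.5795,-.0675,.25]))
```

```text
{'clock': 4.1, 'joints': [-0.346, 0.304, 0.226, 1.819, -0.08, 1.027, 1.044], 'tcp_pos': [0.57, 0.031, 0.408], 'orientation': [-0.88, 1.384, 0.881], 'contact_force': [1.432, -0.072, -1.156], 'moment': [0.052, -0.03, -0.054], 'grip_width': 0.019}
[ 0.00303457 -0.0506025  -0.08569272]
```

Request:
servo_tool:
  motion:
    - [0.003, -0.02, -0.035, 0, 1]
    - [0.003, -0.04, -0.068, 0, 1]
    - [0.003, -0.0505, -0.0855, 0, 1]
    - [0.003, -0.0505, -0.0855, 0, 1]
    - [0.003, -0.0505, -0.0855, 0, 1]
    - [0.003, -0.0505, -0.0855, 0, 1]

```text
clock: 4.7
tcp_pos: [0.5792, -0.0658, 0.4038]
orientation: [-0.881, 1.385, 0.885]
contact_force: [-0.2, 0.7, -1.5]
grip_width: 0.0188
```

Run:
```python
from h import *
o=st();print(totool([.5795,-.0675,.25]))
w=snap("wrist","w2");d=snap("side","d2");s=snap("scene","s2")
c=np.zeros((600,800,3),np.uint8)
def put(im,f,y,x):
    r=cv2.resize(im,None,fx=f,fy=f,interpolation=cv2.INTER_CUBIC)[:600-y,:800-x]; c[y:y+r.shape[0],x:x+r.shape[1]]=r
put(w[130:330,180:340],3,0,0);put(d[100:210,200:310],2.7,0,490);put(s[130:230,190:300],2.7,300,490)
cv2.imwrite("pics/c2.png",c[:,:,::-1])
M=T(o);g=M[:3,3]+.155*M[:3,0];n=g+.104*M[:3,0]
for f in("w2","d2","s2"):print(f,proj(f,[n,[.5795,-.0675,.102]]))
```

```text
{'clock': 4.7, 'joints': [-0.203, 0.331, 0.265, 1.797, -0.102, 1.028, 1.236], 'tcp_pos': [0.579, -0.066, 0.404], 'orientation': [-0.881, 1.385, 0.885], 'contact_force': [-0.157, 0.744, -1.494], 'moment': [0.01, -0.022, -0.04], 'grip_width': 0.019}
[-0.0012063  -0.0012805  -0.00153437]
w2 [[262.77997674 194.9811232 ]
 [260.80087867 182.07955576]]
d2 [[256.94323953 165.38135016]
 [256.44567408 176.2392627 ]]
s2 [[240.96180049 182.08201255]
 [240.86837749 193.34347927]]
```

View pics/c2.png

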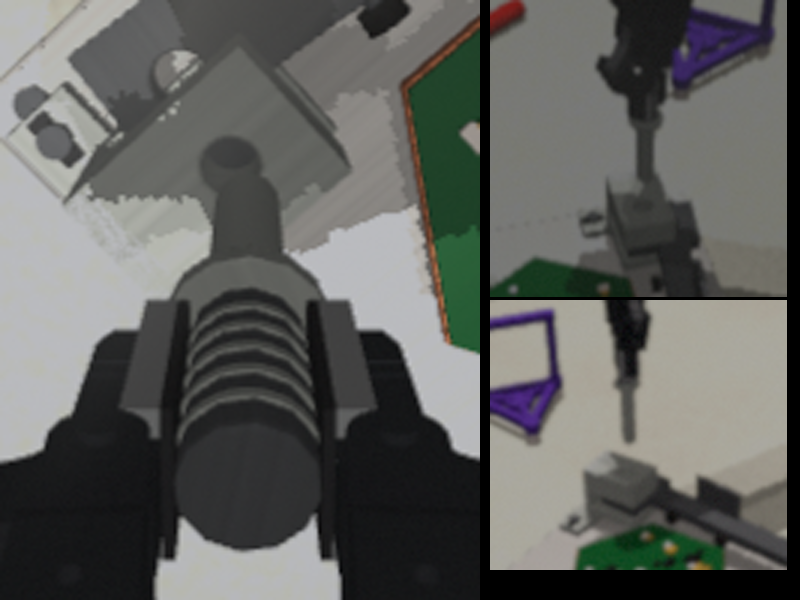

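The wrist view shows the hole mouth at about (257,185) and the nose at (263,195) as predicted. The hole of the opened bar is at (239,154), outside the fork as it should be. I'll work out the correction from this.

Run:
```python
from h import *
o=get_obs();P=onz("w2",(257,185.3),.102);print(P,"side/scene said .5795,-.0675"); print(totool([P[0],P[1],.25],o))
M=T(o);print(M[:3,:3].round(4))
print("barhole",onz("w2",(239.5,154),.07),"tilt n offset",(M[:3,0]*.104).round(4))
```

```text
[ 0.58075469 -0.07180043  0.102     ] side/scene said .5795,-.0675
[-0.00037537 -0.00375821 -0.00483995]
[[-1.000e-04 -9.067e-01  4.219e-01]
 [ 1.400e-03  4.219e-01  9.067e-01]
 [-1.000e+00  7.000e-04  1.300e-03]]
barhole [ 0.5532911  -0.07799241  0.07      ] tilt n offset [-0.      0.0002 -0.104 ]
```

Request:
servo_tool:
  motion:
    - [0.01, -0.0035, -0.0044, 0, 1]
    - [0.022, -0.0035, -0.0044, 0, 1]
    - [0.033, -0.0035, -0.0044, 0, 1]
    - [0.033, -0.0035, -0.0044, 0, 1]
    - [0.033, -0.0035, -0.0044, 0, 1]

```text
clock: 5.35
tcp_pos: [0.5806, -0.0714, 0.371]
orientation: [-0.881, 1.385, 0.884]
contact_force: [0.7, 0.1, -2.2]
grip_width: 0.0188
```

Run:
```python
from h import *
o=st();w=snap("wrist","w3")
cv2.imwrite("pics/c3.png",cv2.resize(w[140:260,200:330],None,fx=5,fy=5,interpolation=cv2.INTER_CUBIC)[:,:,::-1])
M=T(o);n=M[:3,3]+.259*M[:3,0]
print(n,proj("w3",[n,[.5807,-.0718,.102],[.5795,-.0675,.102]]))
```

```text
{'clock': 5.35, 'joints': [-0.188, 0.37, 0.26, 1.825, -0.115, 0.963, 1.257], 'tcp_pos': [0.581, -0.071, 0.371], 'orientation': [-0.881, 1.385, 0.884], 'contact_force': [0.662, 0.051, -2.24], 'moment': [0.001, -0.006, -0.011], 'grip_width': 0.019}
[ 0.58025699 -0.07106355  0.11200103] [[262.78011712 194.98010113]
 [262.13510918 192.01663677]
 [266.4787494  188.45982908]]
```

View pics/c3.png

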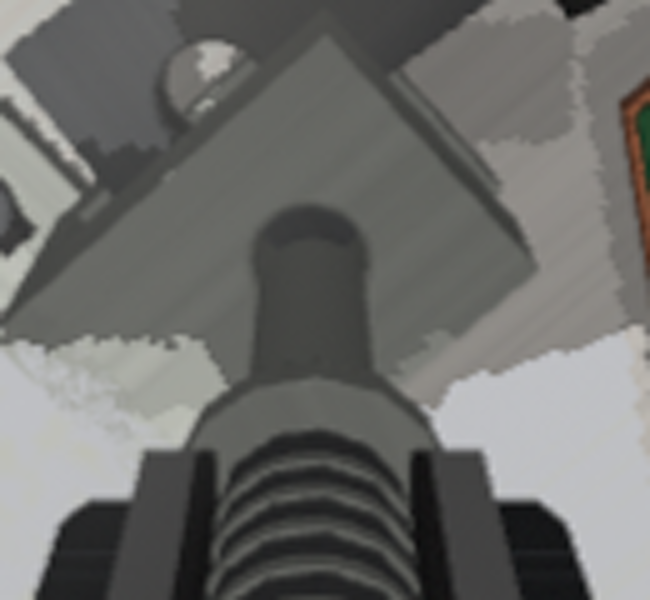

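The nose is centred over the hole in the crop, with the hole centre at about (262,192) against a predicted (262,192). Now down gently.

Request:
servo_tool:
  motion:
    - [0.006, 0, 0, 0, 1]
    - [0.012, 0, 0, 0, 1]
    - [0.018, 0, 0, 0, 1]
    - [0.022, 0, 0, 0, 1]
    - [0.022, 0, 0, 0, 1]

```text
clock: 5.9
tcp_pos: [0.5805, -0.0714, 0.3487]
orientation: [-0.881, 1.385, 0.884]
contact_force: [0.1, 1.0, -2.1]
grip_width: 0.0193
```

Request:
servo_tool:
  motion:
    - [0.005, 0, 0, 0, 1]
    - [0.01, 0, 0, 0, 1]
    - [0.015, 0, 0, 0, 1]
    - [0.017, 0, 0, 0, 1]
    - [0.017, 0, 0, 0, 1]

```text
clock: 6.4
tcp_pos: [0.5805, -0.0714, 0.3315]
orientation: [-0.881, 1.385, 0.885]
contact_force: [0.4, -0.1, -2.0]
grip_width: 0.0189
```

Request:
servo_tool:
  motion:
    - [0.002, 0, 0, 0, 1]
    - [0.002, 0, 0, 0, 1]
    - [0.002, 0, 0, 0, 0.3]
    - [0.002, 0, 0, 0, 0.3]
    - [0.002, 0, 0, 0, 0]
    - [0.002, 0, 0, 0, 0]
    - [0.002, 0, 0, 0, 0]

```text
clock: 7.1
tcp_pos: [0.5805, -0.0713, 0.3294]
orientation: [-0.881, 1.385, 0.885]
contact_force: [0.2, 0.7, 0.5]
grip_width: 0.0421
```

Request:
servo_tool:
  motion:
    - [-0.02, 0, 0, 0, 0]
    - [-0.05, 0, 0, 0, 0]
    - [-0.08, 0, 0, 0, 0]
    - [-0.08, 0, 0, 0, 0]

```text
clock: 7.5
tcp_pos: [0.5819, -0.0719, 0.4137]
orientation: [-0.883, 1.379, 0.88]
contact_force: [0.7, -1.3, 0.2]
grip_width: 0.0427
```

Run:
```python
from h import *
o=st();w=snap("wrist","w4");d=snap("side","d4");s=snap("scene","s4")
c=np.zeros((600,800,3),np.uint8)
def put(im,f,y,x):
    r=cv2.resize(im,None,fx=f,fy=f,interpolation=cv2.INTER_CUBIC)[:600-y,:800-x]; c[y:y+r.shape[0],x:x+r.shape[1]]=r
put(w[60:340,80:330],1.9,0,0);put(d[120:280,190:310],2.5,0,490);put(s[130:250,210:320],2.0,400,490)
cv2.imwrite("pics/c4.png",c[:,:,::-1])
print(proj("w4",[.5805,-.0714,.194]),proj("d4",[.5805,-.0714,.194]))
```

```text
{'clock': 7.5, 'joints': [-0.197, 0.326, 0.271, 1.781, -0.101, 1.043, 1.245], 'tcp_pos': [0.582, -0.072, 0.414], 'orientation': [-0.883, 1.379, 0.88], 'contact_force': [0.719, -1.263, 0.201], 'moment': [0.017, -0.025, 0.032], 'grip_width': 0.043}
[[261.41917504 210.05119629]] [[256.64814271 149.29891077]]
```

View pics/c4.png

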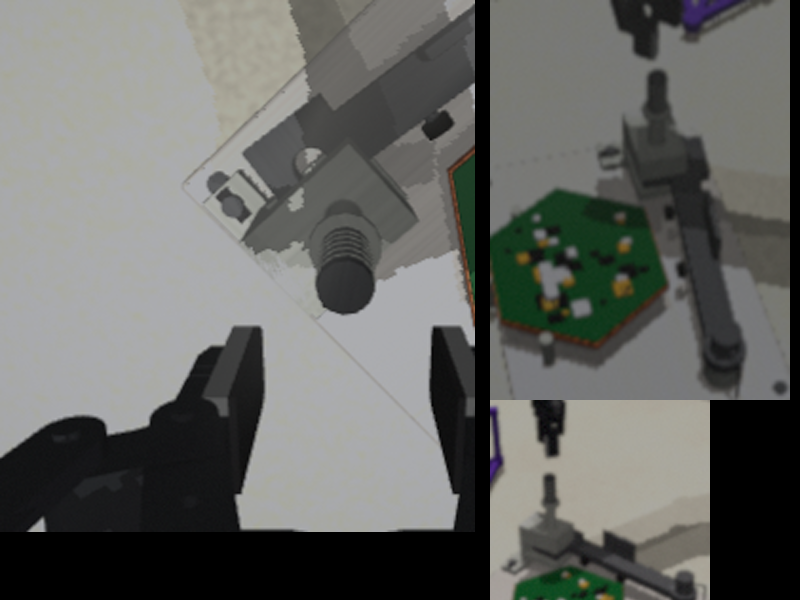

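The pin stands upright in the fork, with its top at the predicted pixel. Now I locate the push tab.

```bash
python3 - <<'E'
from h import *
print("scene tab top",onz("s0",(267.2,195.7),.105),onz("s0",(282.4,202.6),.105))
print("side tab top",onz("d0",(275.4,196),.105),onz("d0",(280.8,220.8),.105))
print(totool([.48,.03,.2]))
H=np.array([.509,.149]);d=np.array([.192,-.981]);print("nominal",H+.125*d)
E
python3 - <<'E'
import cv2
b=cv2.imread("pics/d4.png")[185:260,240:310];s=cv2.imread("pics/s4.png")[180:240,245:320]
import numpy as np
c=np.zeros((450,800,3),np.uint8)
r=cv2.resize(b,None,fx=5.5,fy=5.5,interpolation=cv2.INTER_CUBIC);c[:r.shape[0],:r.shape[1]]=r
r=cv2.resize(s,None,fx=5.5,fy=5.5,interpolation=cv2.INTER_CUBIC);c[:r.shape[0],387:387+r.shape[1]]=r[:,:413]
cv2.imwrite("pics/c5.png",c)
E
```

```text
scene tab top [5.29231743e-01 3.05190038e-04 1.05000000e-01] [0.51947767 0.0574481  0.105     ]
side tab top [ 0.53097662 -0.00331391  0.105     ] [0.51788759 0.06959478 0.105     ]
[0.05429279 0.13311668 0.04952033]
nominal [0.533    0.026375]
```

View pics/c5.png

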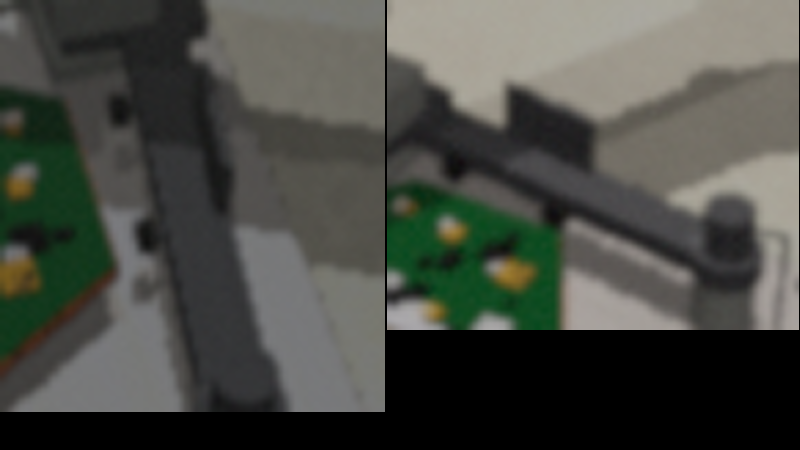

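The tab's top edge runs from scene (267,196) to (283,203), so its outer face centre is near (0.519, 0.029). I move there at height with the jaws shut, turning so that the tool's -y faces the tab.

Request:
servo_tool:
  motion:
    - [0, 0.025, 0.009, -8, 0]
    - [0, 0.055, 0.02, -16, 1]
    - [0, 0.085, 0.03, -24, 1]
    - [0, 0.115, 0.04, -32, 1]
    - [0, 0.128, 0.045, -40, 1]
    - [0, 0.128, 0.045, -40, 1]
    - [0, 0.128, 0.045, -40, 1]
  force: 40

```text
clock: 8.35
tcp_pos: [0.4835, 0.023, 0.4087]
orientation: [-1.395, 1.077, 1.401]
contact_force: [-0.3, -0.0, 0.7]
grip_width: 0.0
```

Run:
```python
from h import *
o=st();print(T(o)[:3,:3].round(3),totool([.491,.0225,.096]))
w=snap("wrist","w5")
print(proj("w5",[[.519,.029,.105],[.5805,-.0714,.194]]))
```

```text
{'clock': 8.35, 'joints': [-0.269, 0.156, 0.104, 2.0, -0.021, 0.99, 1.675], 'tcp_pos': [0.483, 0.023, 0.409], 'orientation': [-1.395, 1.077, 1.401], 'contact_force': [-0.254, -0.003, 0.69], 'moment': [-0.039, 0.008, -0.019], 'grip_width': 0.0}
[[-0.004 -0.967 -0.256]
 [ 0.001 -0.256  0.967]
 [-1.     0.003  0.002]] [ 0.15762126 -0.00817092 -0.00302675]
[[257.97908509 218.80641241]
 [ 90.47582411 314.01045403]]
```

View pics/w5.png

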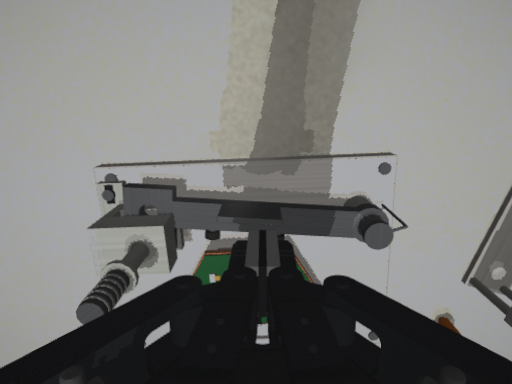

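The tab's outer face spans u≈218–283, so its centre is at u≈250, with the top edge near v≈218. The tool centre is at u≈262, so I shift about 9 mm towards the fork and go down clear of the face.

Request:
servo_tool:
  motion:
    - [0.03, 0, -0.009, 0, 1]
    - [0.07, 0, -0.009, 0, 1]
    - [0.11, 0, -0.009, 0, 1]
    - [0.14, 0, -0.009, 0, 1]
    - [0.157, 0, -0.009, 0, 1]
    - [0.157, 0, -0.009, 0, 1]
    - [0.157, 0, -0.009, 0, 1]

```text
clock: 9.1
tcp_pos: [0.4862, 0.0134, 0.2518]
orientation: [-1.393, 1.079, 1.398]
contact_force: [-0.0, -0.4, 0.7]
grip_width: -0.0
```

Request:
servo_tool:
  motion:
    - [0, -0.005, 0, 0, 1]
    - [0, -0.01, 0, 0, 1]
    - [0, -0.013, 0, 0, 1]
    - [0, -0.013, 0, 0, 1]

```text
clock: 9.5
tcp_pos: [0.4996, 0.017, 0.2523]
orientation: [-1.394, 1.078, 1.397]
contact_force: [-0.2, -0.1, -0.5]
grip_width: 0.0
```

Run:
```python
from h import *
o=st()
w=snap("wrist","w6");cv2.imwrite("pics/w6.png",w[:,:,::-1])
print(proj("w6",[[.519,.029,.105],[.5805,-.0714,.194]]))
```

```text
{'clock': 9.5, 'joints': [-0.234, 0.407, 0.092, 2.1, -0.063, 0.639, 1.728], 'tcp_pos': [0.5, 0.017, 0.252], 'orientation': [-1.394, 1.078, 1.397], 'contact_force': [-0.249, -0.117, -0.54], 'moment': [-0.021, -0.014, -0.023], 'grip_width': 0.0}
[[ 277.26345215  321.12747215]
 [-294.87102484  795.43089393]]
```

View pics/w6.png

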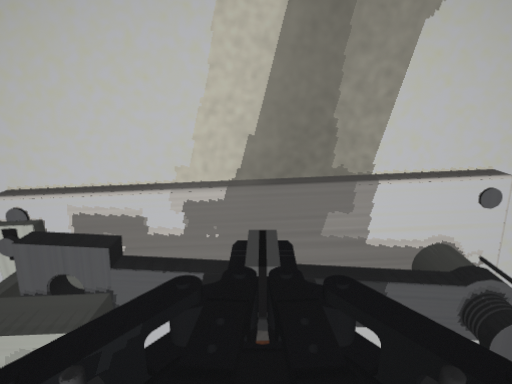

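The closed fingers stand upright in front of the tab and in line with it. Next I creep in while watching the force.

Request:
servo_tool:
  motion:
    - [0, -0.0015, 0, 0, 1]
    - [0, -0.003, 0, 0, 1]
    - [0, -0.0045, 0, 0, 1]
    - [0, -0.006, 0, 0, 1]
    - [0, -0.007, 0, 0, 1]
    - [0, -0.008, 0, 0, 1]

```text
clock: 10.15
tcp_pos: [0.5069, 0.0189, 0.252]
orientation: [-1.393, 1.078, 1.398]
contact_force: [0.1, -0.3, 0.2]
grip_width: 0.0003
```

Request:
servo_tool:
  motion:
    - [0, -0.001, 0, 0, 1]
    - [0, -0.002, 0, 0, 1]
    - [0, -0.003, 0, 0, 1]
    - [0, -0.004, 0, 0, 1]
    - [0, -0.005, 0, 0, 1]

```text
clock: 10.65
tcp_pos: [0.5106, 0.0197, 0.2517]
orientation: [-1.391, 1.082, 1.401]
contact_force: [-7.8, -2.1, 5.9]
grip_width: 0.0001
```

Request:
servo_tool:
  motion:
    - [-0.001, -0.001, 0, 0, 1]
    - [-0.002, -0.002, 0, 0, 1]
    - [-0.002, -0.003, 0, 0, 1]
    - [-0.002, -0.004, 0, 0, 1]

```text
clock: 11.05
tcp_pos: [0.5121, 0.0201, 0.2527]
orientation: [-1.388, 1.088, 1.406]
contact_force: [-11.6, -2.7, 5.5]
grip_width: -0.0001
```

Request:
servo_tool:
  motion:
    - [0, -0.003, 0, 0, 1]
    - [0, -0.004, 0, 0, 1]
    - [0, -0.005, 0, 0, 1]
    - [0, -0.0055, 0, 0, 1]
    - [0, -0.006, 0, 0, 1]

```text
clock: 11.55
tcp_pos: [0.5155, 0.0204, 0.252]
orientation: [-1.384, 1.095, 1.411]
contact_force: [-11.9, -4.8, 8.1]
grip_width: 0.0002
```

Request:
servo_tool:
  motion:
    - [-0.002, -0.003, 0, 0, 1]
    - [-0.003, -0.004, 0, 0, 1]
    - [-0.003, -0.005, 0, 0, 1]
    - [-0.003, -0.006, 0, 0, 1]

```text
clock: 11.95
tcp_pos: [0.5177, 0.0209, 0.2529]
orientation: [-1.378, 1.104, 1.419]
contact_force: [-13.0, -3.4, 1.2]
grip_width: -0.0002
```

Run:
```python
from h import *
o=st();print(T(o)[:3,:3].round(3))
# pin height tracked in the side picture: top pixel
snap("side","d7");print(proj("d7",[[.5805,-.0714,.194],[.5805,-.0714,.152]]))
a=cv2.imread("pics/d4.png",0).astype(int);b=cv2.imread("pics/d7.png",0)
print("before",cv2.imread("pics/d4.png",0)[140:180:2,257]);print("now",b[140:180:2,257])
```

```text
{'clock': 11.95, 'joints': [-0.238, 0.436, 0.096, 2.048, -0.063, 0.695, 1.723], 'tcp_pos': [0.518, 0.021, 0.253], 'orientation': [-1.378, 1.104, 1.419], 'contact_force': [-12.953, -3.353, 1.176], 'moment': [-0.668, 2.495, -0.072], 'grip_width': -0.0}
[[-0.033 -0.968 -0.25 ]
 [-0.005 -0.25   0.968]
 [-0.999  0.033  0.003]]
[[256.64814271 149.29891077]
 [256.39244733 161.54370855]]
before [ 91 108 118 116  57  38  37  37  42  40  40  40  41  54  51  53  50  51
  50  56]
now [124 124 123 123  91  68  61  56  41  44  44  42  74  84  51  54  52  53
  52  59]
```

Request:
servo_tool:
  motion:
    - [-0.001, -0.004, 0, 0, 1]
    - [-0.001, -0.005, 0, 0, 1]
    - [-0.001, -0.006, 0, 0, 1]
    - [-0.001, -0.007, 0, 0, 1]
    - [-0.001, -0.008, 0, 0, 1]
    - [-0.001, -0.009, 0, 0, 1]
    - [-0.001, -0.0095, 0, 0, 1]
    - [-0.001, -0.01, 0, 0, 1]

```text
clock: 12.8
tcp_pos: [0.5248, 0.022, 0.2527]
orientation: [-1.374, 1.112, 1.424]
contact_force: [-12.3, -5.1, 7.9]
grip_width: -0.0003
```

```bash
cat >> h.py <<'E'
def chk(fn):
    o=st();M=T(o);print("axis",M[:3,0].round(3),"tip",(M[:3,3]+.164*M[:3,0]).round(4))
    snap("side",fn);print(fn,cv2.imread("pics/%s.png"%fn,0)[140:180:2,257])
E
python3 -c "
from h import *
chk('d8')"
```

```text
{'clock': 12.8, 'joints': [-0.239, 0.447, 0.097, 2.029, -0.063, 0.711, 1.721], 'tcp_pos': [0.525, 0.022, 0.253], 'orientation': [-1.374, 1.112, 1.424], 'contact_force': [-12.348, -5.074, 7.931], 'moment': [-0.868, 2.511, -0.039], 'grip_width': -0.0}
axis [-0.042 -0.007 -0.999] tip [0.5179 0.0208 0.0889]
d8 [124 124 124 121  93  66  47  39  43  41  40  41  67  88  55  53  53  53
  51  60]
```

Request:
servo_tool:
  motion:
    - [-0.002, -0.003, 0, 0, 1]
    - [-0.002, -0.004, 0, 0, 1]
    - [-0.002, -0.0046, 0, 0, 1]
    - [-0.002, -0.0052, 0, 0, 1]
    - [-0.002, -0.0058, 0, 0, 1]
    - [-0.002, -0.0064, 0, 0, 1]
    - [-0.002, -0.007, 0, 0, 1]
    - [-0.002, -0.007, 0, 0, 1]

```text
clock: 13.65
tcp_pos: [0.5283, 0.0226, 0.2529]
orientation: [-1.369, 1.121, 1.432]
contact_force: [-13.5, -2.6, 3.4]
grip_width: 0.0
```

```bash
python3 -c "
from h import *
chk('d9')"
```

```text
{'clock': 13.65, 'joints': [-0.24, 0.454, 0.099, 2.017, -0.063, 0.727, 1.72], 'tcp_pos': [0.528, 0.023, 0.253], 'orientation': [-1.369, 1.121, 1.432], 'contact_force': [-13.498, -2.565, 3.44], 'moment': [-0.734, 2.571, 0.067], 'grip_width': 0.0}
axis [-0.052 -0.009 -0.999] tip [0.5197 0.021  0.0892]
d9 [123 123 124 122  94  67  51  44  44  38  41  38  61  88  54  53  52  53
  53  60]
```

Request:
servo_tool:
  motion:
    - [-0.001, -0.004, 0, 0, 1]
    - [-0.001, -0.005, 0, 0, 1]
    - [-0.001, -0.0056, 0, 0, 1]
    - [-0.001, -0.0062, 0, 0, 1]
    - [-0.001, -0.0068, 0, 0, 1]
    - [-0.001, -0.0074, 0, 0, 1]
    - [-0.001, -0.008, 0, 0, 1]
    - [-0.001, -0.008, 0, 0, 1]

```text
clock: 14.5
tcp_pos: [0.5331, 0.0234, 0.2528]
orientation: [-1.364, 1.129, 1.438]
contact_force: [-14.0, -2.8, 8.8]
grip_width: -0.0002
```

```bash
python3 -c "
from h import *
chk('d10')"
```

```text
{'clock': 14.5, 'joints': [-0.24, 0.462, 0.1, 2.002, -0.063, 0.743, 1.719], 'tcp_pos': [0.533, 0.023, 0.253], 'orientation': [-1.364, 1.129, 1.438], 'contact_force': [-13.976, -2.826, 8.783], 'moment': [-0.604, 2.707, 0.038], 'grip_width': -0.0}
axis [-0.061 -0.011 -0.998] tip [0.5231 0.0216 0.0891]
d10 [124 124 123 123 124 123 123 124 124 121  72  57  53  42  41  45  40  42
  57  81]
```

The pin has dropped about 12 px, and the full 42 mm drop would be 12.2 px. I'll measure the drop to sub-pixel accuracy.

Run:
```python
from h import *
def sh(n,a,b,box):
    A=cv2.imread(f"pics/{a}.png",0);B=cv2.imread(f"pics/{b}.png",0);u,v,w,h=box
    A=cv2.resize(A,None,fx=4,fy=4,interpolation=cv2.INTER_CUBIC);B=cv2.resize(B,None,fx=4,fy=4,interpolation=cv2.INTER_CUBIC)
    t=A[v*4:(v+h)*4,u*4:(u+w)*4];r=cv2.matchTemplate(B[(v-5)*4:(v+h+25)*4,(u-8)*4:(u+w+8)*4],t,cv2.TM_CCOEFF_NORMED)
    _,m,_,p=cv2.minMaxLoc(r);print(n,m,p[0]/4-8,p[1]/4-5)
snap("scene","s10")
sh("side","d9","d10",(249,146,16,20))
t=proj("s4",[[.5805,-.0714,.194],[.5805,-.0714,.152]]);print(t)
u,v=int(t[0][0]),int(t[0][1]);sh("scene","s4","s10",(u-7,v-2,14,18))
w=cv2.imread("pics/d10.png")[130:220,210:330];s=cv2.imread("pics/s10.png")[150:240,210:330]
c=np.hstack([cv2.resize(x,(400,300),interpolation=cv2.INTER_CUBIC) for x in(w,s)]);cv2.imwrite("pics/c10.png",c)
```

```text
side 0.9577665328979492 -2.75 11.75
[[238.6738789  167.65476047]
 [239.22496858 179.51247766]]
scene 0.9783323407173157 0.5 11.75
```

View pics/c10.png

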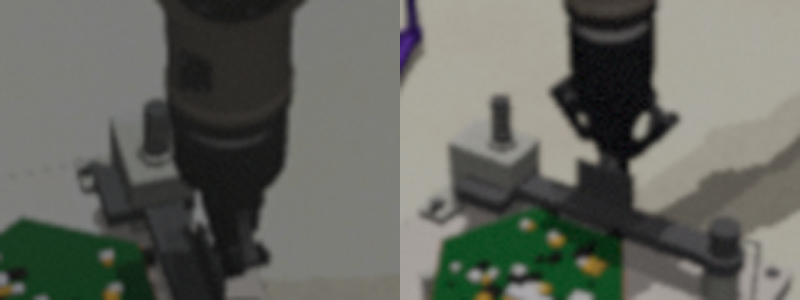

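The pin is down with its collar on the fork, after a drop of 11.75 px in both views (scene expects 11.86). I back off the tab slowly and raise the tool.

Request:
servo_tool:
  motion:
    - [0, 0.002, 0, 0, 1]
    - [0, 0.005, 0, 0, 1]
    - [0, 0.01, 0, 0, 1]
    - [0, 0.02, 0, 0, 1]
    - [0, 0.03, 0, 0, 1]
    - [-0.03, 0.03, 0, 0, 1]
    - [-0.07, 0.03, 0, 0, 1]
    - [-0.1, 0.03, 0, 0, 1]

```text
clock: 15.4
tcp_pos: [0.5098, 0.0169, 0.3564]
orientation: [-1.365, 1.128, 1.437]
contact_force: [1.6, 0.4, 0.8]
grip_width: -0.0001
```

Run:
```python
from h import *
o=st();M=T(o);print(M[:3,:3].round(3))
snap("scene","s11");snap("side","d11")
def sh(n,a,b,box,dv):
    A,B=[cv2.resize(cv2.imread(f"pics/{q}.png",0),None,fx=4,fy=4,interpolation=cv2.INTER_CUBIC) for q in(a,b)];u,v,w,h=box
    t=A[v*4:(v+h)*4,u*4:(u+w)*4];r=cv2.matchTemplate(B[(v-6)*4:(v+h+dv)*4,(u-8)*4:(u+w+8)*4],t,cv2.TM_CCOEFF_NORMED)
    _,m,_,p=cv2.minMaxLoc(r);print(n,m,p[0]/4-8,p[1]/4-6)
sh("side d4->11","d4","d11",(249,146,16,20),25);sh("scene 4->11","s4","s11",(231,165,14,18),25)
sh("side 10->11","d10","d11",(249,156,14,18),6);sh("scene 10->11","s10","s11",(231,177,14,18),6)
P=np.array([.5805,-.0714,.152]);tip=M[:3,3]+.173*M[:3,0];print("tip",tip,"shift tip to pin top+20mm",M[:3,:3].T@(P+[0,0,.02]-tip))
```

```text
{'clock': 15.4, 'joints': [-0.256, 0.278, 0.119, 1.982, -0.037, 0.946, 1.703], 'tcp_pos': [0.51, 0.017, 0.356], 'orientation': [-1.365, 1.128, 1.437], 'contact_force': [1.551, 0.444, 0.829], 'moment': [0.038, -0.104, 0.023], 'grip_width': -0.0}
[[-0.06  -0.967 -0.248]
 [-0.011 -0.247  0.969]
 [-0.998  0.061  0.004]]
side d4->11 0.9656144976615906 0.25 12.0
scene 4->11 0.9758074879646301 0.5 11.5
side 10->11 0.7825748324394226 -1.75 1.5
scene 10->11 0.9952097535133362 0.25 -0.25
tip [0.49945534 0.01496487 0.18373285] shift tip to pin top+20mm [ 0.00778864 -0.05770911 -0.10379684]
```

The drop after release is 12.0 of 12.25 px (side) and 11.5 of 11.86 px (scene), so the pin could be up to about 1 mm short. I'll press lightly on its top to confirm it is seated.

Request:
servo_tool:
  motion:
    - [0, -0.015, -0.026, 0, 1]
    - [0, -0.03, -0.054, 0, 1]
    - [0, -0.045, -0.082, 0, 1]
    - [0.003, -0.058, -0.104, 0, 1]
    - [0.006, -0.058, -0.104, 0, 1]
    - [0.006, -0.058, -0.104, 0, 1]

```text
clock: 16.1
tcp_pos: [0.592, -0.0696, 0.3476]
orientation: [-1.365, 1.125, 1.434]
contact_force: [-0.8, -0.1, 0.1]
grip_width: -0.0003
```

Run:
```python
from h import *
o=st();M=T(o);P=np.array([.5805,-.0714,.152]);tip=M[:3,3]+.173*M[:3,0];print("tip",tip,M[:3,:3].T@(P-tip))
```

```text
{'clock': 16.1, 'joints': [-0.113, 0.422, 0.161, 1.795, -0.065, 0.985, 1.893], 'tcp_pos': [0.592, -0.07, 0.348], 'orientation': [-1.365, 1.125, 1.434], 'contact_force': [-0.758, -0.057, 0.061], 'moment': [0.06, -0.085, 0.014], 'grip_width': -0.0}
tip [ 0.58230834 -0.07126705  0.1748663 ] [0.02293186 0.00049078 0.00021019]
```

Request:
servo_tool:
  motion:
    - [0.006, 0, 0, 0, 1]
    - [0.012, 0, 0, 0, 1]
    - [0.017, 0, 0, 0, 1]
    - [0.02, 0, 0, 0, 1]
    - [0.02, 0, 0, 0, 1]

```text
clock: 16.6
tcp_pos: [0.5906, -0.0696, 0.3271]
orientation: [-1.365, 1.125, 1.435]
contact_force: [-0.1, -0.4, -0.2]
grip_width: -0.0001
```

Request:
servo_tool:
  motion:
    - [0.001, 0, 0, 0, 1]
    - [0.002, 0, 0, 0, 1]
    - [0.003, 0, 0, 0, 1]
    - [0.004, 0, 0, 0, 1]

```text
clock: 17.0
tcp_pos: [0.5907, -0.0697, 0.3252]
orientation: [-1.365, 1.124, 1.433]
contact_force: [-5.4, 0.8, 20.8]
grip_width: -0.0001
```

Contact came at tip z = 0.1525 m, where a seated pin's top is expected at 0.152, and it is stiff at 21 N. So the pin is home. I retreat straight up and away, then do a final check.

Request:
servo_tool:
  motion:
    - [-0.01, 0, 0, 0, 1]
    - [-0.04, 0, 0, 0, 1]
    - [-0.08, 0, 0, 0, 1]
    - [-0.1, 0.03, 0.03, 0, 1]
    - [-0.1, 0.07, 0.07, 0, 1]
    - [-0.1, 0.1, 0.1, 0, 1]
    - [-0.1, 0.1, 0.1, 0, 1]
    - [-0.1, 0.1, 0.1, 0, 1]

```text
clock: 17.8
tcp_pos: [0.4743, 0.0038, 0.4321]
orientation: [-1.368, 1.121, 1.433]
contact_force: [0.2, 0.3, 0.3]
grip_width: -0.0
```

Run:
```python
from h import *
st();snap("scene","s12");snap("side","d12")
b=cv2.imread("pics/d12.png");s=cv2.imread("pics/s12.png")
c=np.hstack([cv2.resize(x,(400,300),interpolation=cv2.INTER_CUBIC) for x in(b[140:230,200:320],s[155:245,200:320])]);c=np.vstack([c,cv2.resize(np.hstack([b,s]),(800,300))]);cv2.imwrite("pics/c12.png",c)
```

```text
{'clock': 17.8, 'joints': [-0.25, 0.127, 0.121, 1.976, -0.015, 1.093, 1.7], 'tcp_pos': [0.474, 0.004, 0.432], 'orientation': [-1.368, 1.121, 1.433], 'contact_force': [0.202, 0.313, 0.281], 'moment': [-0.038, -0.112, 0.017], 'grip_width': -0.0}
```

View pics/c12.png

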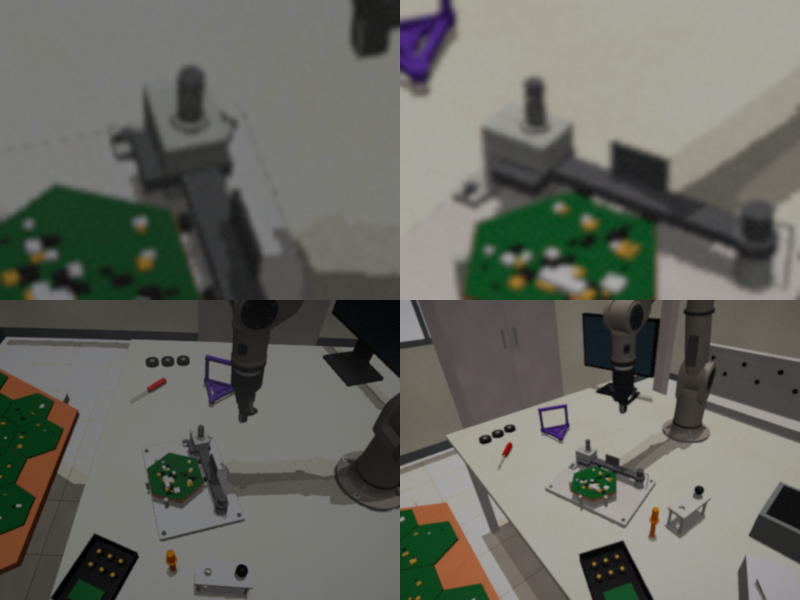

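The pin stands upright with its collar on the fork, and the bar stays shut. The ball pin, violet frame and orange pin have not moved, and the robot is clear of everything.

```bash
python3 -c "
from bench import *
print(hand_in())"
```

```text
the job is handed in; nothing more can be done
None
```

The clamp bar is pinned shut: the long grey clevis pin is through the fork and the bar's hole, and the job is handed in at about 18 s on the robot's clock. I lowered the pin into the fork and let go. Then I pushed the tab in small steps at about 13–14 N until the pin dropped, and backed off.

**Last checks**
- **Pin height:** the side camera showed a drop of 12.0 px where 12.25 was expected, and the scene camera 11.5 px where 11.86 was expected. Both left up to about 1 mm in doubt.
- **Press test:** I pressed on the pin's top to settle that. It was met at 0.1525 m, where a seated pin's top would be at 0.152 m. That press reached 21 N, more than the 15 N or so said to be needed.
- **Final view:** the pin is upright, its collar is on the fork and the bar is held shut. The ball pin, violet frame and orange pin were not moved, the board was not touched, and the robot is clear of everything.

One thing did not go as planned: the tool tilted about 3.5° while pushing and stayed tilted. It had no visible effect on the result.

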